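# Show the caster to the desk camera

## Task

With the stylus from the wooden stand, push the recessed pairing button of the little desk camera all the way in, and put the stylus back in its stand. Then take the single-wheel furniture caster from the tray and hold it up in the air for the camera: centred in front of the lens, its screw plate about 15 cm from the glass and squarely facing it, the wheel's axle level. Finish while still holding it there, and leave the other caster, the levelling foot and the planter where they are.

Things in the scene. Friction and masses are not known exactly. Their poses are not given: they have to be found in the camera images.
- stylus: loose steel pin tool, 40 g, upright in the stand. Origin: centre of its lower tip, z up its axis: shank 7 mm diameter from 0 to 50 mm, collar 22 mm diameter to 56 mm, round aluminium handle 14 mm diameter from 56 to 106 mm (grip here). In the stand the collar rests on the stand's top and the tip is 5 mm above the table.
- stand: fixed wooden block 60 x 60 x 55 mm high with a vertical through hole 13 mm in diameter in the middle of its top (3 mm chamfer). Origin at the centre of its underside, on the table; z up.
- camera: fixed grey desk camera: base 90 (x) x 120 (y) x 34 mm high, front faces its -x. Origin: centre of its underside, z up. On its +y half a housing with the black lens barrel (42 mm diameter, rim up to 74 mm above the table); on the -y half, at x 0, y -33 mm, the round vertical button well, 15 mm diameter, open at the base's top.
- lens: the camera's lens, rigid with it, at x -10, y 28, z 62 mm in the camera's frame. Origin: centre of the front glass; z is the viewing axis, out of the glass, leaning 35 degrees (0.611 rad) from vertical towards the camera's front (its -x); y is level, same as the camera's y.
- pair_button (a joint): travel of the recessed spring button, m: 0 is up, 0.004 is fully in. About 1 N starts it moving and 5 N pushes it fully in, it springs back.
- button_top (a point): centre of the button's top face (white, 11 mm diameter), in the well, 8 mm below the top of the camera base when up.
- caster: loose single-wheel caster, 130 to 250 g, standing on its screw plate, wheel up. Origin: centre of the plate's screw face (underside); z from plate to wheel; y along the axle. Steel plate 60 (x) x 46 (y) x 4 mm, a hole at each corner; fork 34 mm wide in y, up to z = 52 mm; black wheel 54 mm diameter, 24 mm wide in y, does not turn; 77 mm high. Grip the wheel's bare sides above z = 52 mm.
- caster_wheel (a point): centre of the caster's wheel, 50 mm from the plate's screw face along the caster's z.
- tray: fixed low wooden tray 260 x 240 mm, rim 16 mm high, wall and floor 6 mm thick. Origin at the centre of its underside.
- twin_caster: bystander in the tray, loose: caster with two narrow wheels (52 mm diameter, 18 mm gap between them), 76 mm high, standing on a plate of 60 x 46 mm. Origin at the centre of the plate's underside, z up.
- levelling_foot: bystander in the tray, loose: square plate 50 mm, thin stem and a round rubber pad of 40 mm diameter on top, 62 mm high. Origin at the centre of its underside, z up.
- planter: bystander, loose: concrete pot 80 x 80 x 75 mm with a succulent, about 110 mm high in all. Origin at the centre of its underside, z up.
Not all that is in view belongs to the job. What is shaped like the camera but red is not meant. What is shaped like the caster but turquoise is not meant.

How it is judged:
By the outcome, as a careful person would: the job done as asked, in the order asked, and still so for the second after the job is handed in, while the arm keeps its last pose, push and grip.
It also fails if it takes over 64 s, if anything falls off the work surface, if the arm or the gripper's body presses on something with over 40 N, if the wrist force passes 120 N, or if a joint passes its speed limit or range.

## Robot

A 6-joint arm with a two-finger parallel gripper is mounted at the origin on the work surface. World frame = base frame: x ahead of the robot, y to its left, z up, the work surface at z = 0. Lengths are in m, angles in rad, forces in N, time in s.
With the tool pointing down it reaches from about 0.375 to 0.9 m from the base axis. Payload 3.1 kg.
Tool frame: the origin (TCP) lies midway between the tips of the shut fingers; the grasp point (between the pads) lies 19 mm behind it (manip.pinch_z is the distance from the TCP to the grasp point, in m); z points along the fingers, y is the line along which they close (so a half turn about z gives the same grasp; the last joint's range is limited). The gripper opens to 85 mm and grips with 20 to 120 N. Pads are 22 mm wide; open, the fingers measure 114 mm over their backs; the gripper's body (76 mm by 85 mm) begins 54 mm behind the grasp point. The pads swing forward as they close: fully open they stand 13 mm farther back than shut.
Start: joints at [1.153, 0.527, 1.433, -0, 1.181, -0.178], TCP at [0.148, 0.607, 0.231] pointing down, gripper open.
Joint ranges: [-3.08, 3.08], [-0.75, 2.2], [0.22, 2.44], [-1.43, 4.57], [0, 2.65], [-2.85, 2.85]. Speed limits (rad/s): [2.79, 2.79, 3.14, 3.14, 3.14, 3.14].

## Interface

Orientations are given as a unit quaternion [x, y, z, w].
In Python, from station import manip, viewer, ticket gives the robot as it stands.
- The arm moves only by the shell command python3 -m creep 'ROWS' [FORCE]. ROWS is JSON, a list of rows, each an object with "slide": the shift along the tool's x, y, z in cm, a list of three; "angular": the turn, a rotation vector about the tool's x, y, z in rad, a list of three; "claw": the opening, from -1 (shut) to 1 (fully open). A call has 1 to 10 rows; each row shifts and turns the commanded pose from where the row before left it, along the tool's axes as they then stand; what a row does not reach is not made up. A row lasts 1/12 s, in which the tool goes at most 41.7 mm and 7.16 degrees, less where a joint would pass 70% of its speed; a pose out of reach is approached as far as the arm can. A call with a gripper value outside its range is refused whole. The fingers move at their own pace and stop on an object; FORCE is the grip in N (left out, the last holds). Time passes only in rows, so rows that do not move let the fingers close. It gives the time, the measured TCP pose, the force, the opening and the grip force at its end, in the units of the state.
- manip.sense(): the state, without advancing time (a new reading comes with each control period).
- viewer.snapshot(name): name is "side" or "top" or "wrist"; returns the picture (384x512x3 uint8, blue, green, red); there is no depth.
- viewer.calibration(name): a dict with "fov_y" (degrees; the focal length in pixels is half the picture's height over the tangent of half this angle, whatever the lens; pixels are square), "cx", "cy" (the principal point, pixels), "T" (4x4, takes a point from camera to world coordinates); the wrist camera has in their place "tool_from_camera" (4x4, takes a point from camera to tool coordinates, whose origin is the TCP and whose axes are the flange's). Camera axes: x right, y up, looking along -z (the intrinsics and any distortion apply to the point x, -y, -z); pixel columns grow to the right and rows downward; lengths in m; the calibration is good to about 2 mm. A picture is of the moment at which its call begins: read the wrist's pose just before it. calibration takes no time and is no camera call.
- ticket.sign_off(): hands the job in; it is judged then, once.
The state is a dict: "t": time; "q": joint angles; "qd": joint speeds; "tau": joint torques, N m; "tcp_pos": TCP position; "tool_rot": TCP orientation; "force": force on the tool from outside, world axes, zero at the start; "ft_torque": the same for the moment, N m; "finger_gap": opening from 0.0 (shut) to 1.0 (fully open); "gripper_force": force on a finger pad.
Only numpy, scipy, OpenCV 4.12 (cv2) and the standard library are available. Lean on these libraries where they do the work, as an engineer would, in place of code of your own. Each camera call takes 0.05 s, during which the arm holds its last target. There are 200 camera calls.

## Working session

There is one attempt and no reset: what is moved stays moved. The work goes in short steps, Python scripts to look and compute and a shell command to move; the robot and the scene stay as the last step left them, time stands still between calls to the robot, and variables do not carry over. Pictures are saved under pics/ and viewed, at most 10 in all, crops included, and the job is handed in when it is done.

```bash
ls; mkdir -p pics
python3 - <<'E'
from station import manip, viewer
import cv2, numpy as np
print(manip.sense())
np.set_printoptions(precision=4,suppress=True)
for n in("side","top","wrist"):
    c=viewer.calibration(n); print(n,c)
    cv2.imwrite(f"pics/{n}0.png",viewer.snapshot(n))
a=[cv2.imread(f"pics/{n}0.png") for n in("side","top")]
cv2.imwrite("pics/st.png",cv2.resize(np.vstack(a),None,fx=.78,fy=.78))
E
```

```text
pics
{'t': 0.0, 'q': array([ 1.15252172e+00,  5.28489255e-01,  1.43387848e+00,  2.93706411e-05,
        1.18138516e+00, -1.78466574e-01]), 'qd': array([-0.00142878, -0.00065373, -0.00078651, -0.00140009,  0.00115927,
       -0.00056955]), 'tau': array([-1.04082086e-03, -4.42370653e+01, -1.78023756e+01, -2.68462863e-04,
        8.60236818e-03, -7.76469182e-07]), 'tcp_pos': array([0.14810243, 0.60648008, 0.230327  ]), 'tool_rot': array([ 1.19622393e-01,  9.92818874e-01, -1.02840500e-03, -3.30495410e-04]), 'force': array([-0.22936787, -0.35432936, -0.72012887]), 'ft_torque': array([-0.01556934,  0.02066394, -0.02045939]), 'gripper_force': 0.0, 'finger_gap': 0.9950551669958791}
side {'fov_y': 54.80730347475218, 'cx': 258.18351080733134, 'cy': 182.8048976342783, 'T': array([[ 0.9838,  0.1373, -0.1151,  0.4936],
       [-0.1784,  0.6917, -0.6998, -0.6734],
       [-0.0165,  0.709 ,  0.705 ,  0.7618],
       [ 0.    ,  0.    ,  0.    ,  1.    ]])}
top {'fov_y': 53.94070741471307, 'cx': 251.57509530862202, 'cy': 196.3664518997506, 'T': array([[-0.0102,  0.9869, -0.1607,  0.4469],
       [-0.9992, -0.0038,  0.0397,  0.0357],
       [ 0.0386,  0.161 ,  0.9862,  0.9915],
       [ 0.    ,  0.    ,  0.    ,  1.    ]])}
wrist {'fov_y': 63.37944509784205, 'cx': 250.6526768740696, 'cy': 189.74464362248676, 'tool_from_camera': array([[-0.0005,  0.9446,  0.3283,  0.0847],
       [ 1.    ,  0.0008, -0.0006, -0.0009],
       [-0.0008,  0.3283, -0.9446, -0.1421],
       [ 0.    ,  0.    ,  0.    ,  1.    ]])}
```

View pics/st.png

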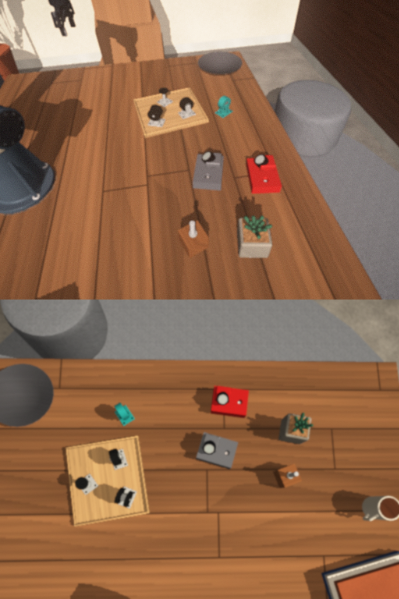

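View pics/top0.png

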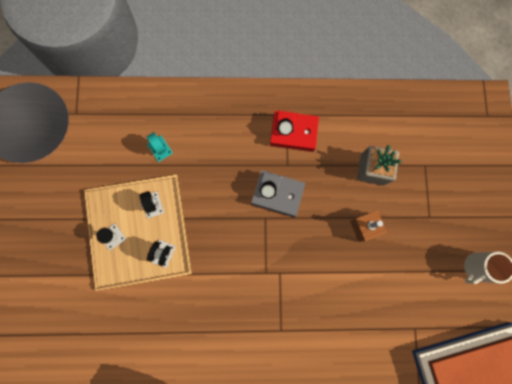

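```bash
cat > h.py <<'E'
import numpy as np, cv2
from station import manip, viewer
from scipy.spatial.transform import Rotation as R
np.set_printoptions(precision=4,suppress=True)
def pose():
    s=manip.sense(); T=np.eye(4); T[:3,:3]=R.from_quat(s["tool_rot"]).as_matrix(); T[:3,3]=s["tcp_pos"]; return T
def cam(n,Tt=None):
    c=viewer.calibration(n); f=192/np.tan(np.radians(c["fov_y"])/2)
    T=np.array(c["T"]) if n!="wrist" else Tt@np.array(c["tool_from_camera"])
    return f,c["cx"],c["cy"],T
def ray(C,u,v):
    f,cx,cy,T=C; d=T[:3,:3]@np.array([(u-cx)/f,-(v-cy)/f,-1]); return T[:3,3],d/np.linalg.norm(d)
def onz(C,u,v,z):
    o,d=ray(C,u,v); return o+d*(z-o[2])/d[2]
def tri(rs):
    A=sum(np.eye(3)-np.outer(d,d) for o,d in rs); b=sum((np.eye(3)-np.outer(d,d))@o for o,d in rs)
    return np.linalg.solve(A,b)
def proj(C,p):
    f,cx,cy,T=C; q=T[:3,:3].T@(np.asarray(p)-T[:3,3]); return np.array([cx+f*q[0]/-q[2],cy+f*q[1]/q[2]])
E
python3 - <<'E'
from h import *
C=cam("top")
for n,u,v,z in [("stylus top",373,222,.111),("standtop",370,226,.055),("cam base ctr",279,194,.034),("well",291,196,.034),("lens",268,190,.07),("caster",150,203,.06),("twin",160,252,.06),("foot",106,236,.06)]: print(n,onz(C,u,v,z))
t=cv2.imread("pics/top0.png"); s=cv2.imread("pics/side0.png")
a=cv2.resize(t[165:300,75:200],(400,400),interpolation=cv2.INTER_CUBIC); b=cv2.resize(t[160:250,245:395],(400,240),interpolation=cv2.INTER_CUBIC)
c=cv2.resize(s[105:185,160:280],(400,266),interpolation=cv2.INTER_CUBIC); d=cv2.resize(s[180:335,220:370],(400,334-0),interpolation=cv2.INTER_CUBIC)
o=np.zeros((600,800,3),np.uint8); o[:400,:400]=a; o[400:600,:334]=cv2.resize(b,(334,200)); o[:266,400:]=c; o[266:600,400:]=d
cv2.imwrite("pics/crop1.png",o)
E
```

```text
stylus top [ 0.5277 -0.2872  0.111 ]
standtop [ 0.5228 -0.2994  0.055 ]
cam base ctr [ 0.6088 -0.0739  0.034 ]
well [ 0.6035 -0.1049  0.034 ]
lens [ 0.6129 -0.0425  0.07  ]
caster [0.583  0.2494 0.06  ]
twin [0.463  0.2215 0.06  ]
foot [0.5026 0.3524 0.06  ]
```

View pics/crop1.png

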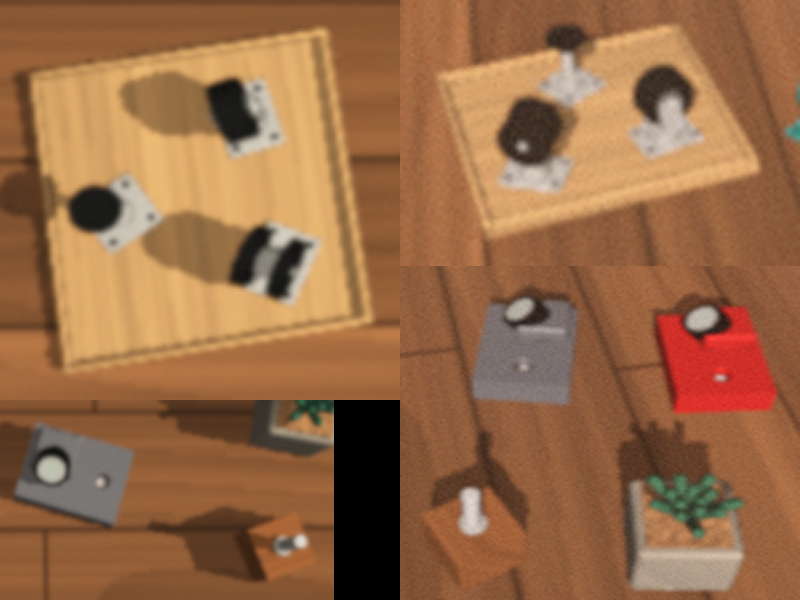

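Candidates (top view): the black single wheel at (150,203) is the caster. The twin at (160,252), the foot at (106,236) and the turquoise one at (158,147, outside the tray) are not. The grey camera at (278,194) is the one meant, not the red one at (295,130). The stylus is at (373,222), in the stand. The crop confirms this. I'll now sweep across with the wrist camera.

```bash
cat > snap.py <<'E'
import sys; from h import *
n=sys.argv[1]; T=pose(); im=viewer.snapshot("wrist"); cv2.imwrite(f"pics/{n}.png",im); np.save(f"pics/{n}.npy",T); print(T)
E
python3 -m creep '[{"slide":[0,0,-3.5],"angular":[0,0,-0.12],"claw":1},{"slide":[0,0,-3.5],"angular":[0,0,-0.12],"claw":1},{"slide":[-2.9,-2.5,0],"angular":[0,0,0],"claw":1},{"slide":[-2.9,-2.5,0],"angular":[0,0,0],"claw":1},{"slide":[-2.9,-2.5,0],"angular":[0,0,0],"claw":1},{"slide":[-2.9,-2.5,0],"angular":[0,0,0],"claw":1},{"slide":[-2.9,-2.5,0],"angular":[0,0,0],"claw":1},{"slide":[-2.9,-2.5,0],"angular":[0,0,0],"claw":1},{"slide":[-2.9,-2.5,0],"angular":[0,0,0],"claw":1},{"slide":[-2.9,-2.5,0],"angular":[0,0,0],"claw":1}]'
python3 -m creep '[{"slide":[-2.5,-3,0],"angular":[0,0,0],"claw":1},{"slide":[-2.5,-3,0],"angular":[0,0,0],"claw":1},{"slide":[-2.5,-3,0],"angular":[0,0,0],"claw":1},{"slide":[-2.5,-3,0],"angular":[0,0,0],"claw":1},{"slide":[-1,-3,0],"angular":[0,0,0],"claw":1},{"slide":[0,0,0],"angular":[0,0,0],"claw":1},{"slide":[0,0,0],"angular":[0,0,0],"claw":1},{"slide":[0,0,0],"angular":[0,0,0],"claw":1}]'
python3 snap.py w_tray
```

```text
t: 0.98
tcp_pos: [0.3813, 0.4056, 0.3011]
tool_rot: [-0.0, 1.0, -0.0, -0.0]
force: [1.1, -0.7, 0.4]
finger_gap: 1.001
gripper_force: 0.0
t: 1.65
tcp_pos: [0.49, 0.2573, 0.301]
tool_rot: [0.0, 1.0, 0.0, -0.001]
force: [0.5, -0.7, 0.8]
finger_gap: 1.001
gripper_force: 0.0
[[-1.      0.0004 -0.0011  0.49  ]
 [ 0.0003  1.      0.0004  0.2573]
 [ 0.0011  0.0004 -1.      0.301 ]
 [ 0.      0.      0.      1.    ]]
```

```bash
python3 -m creep '[{"slide":[-0.4,-3.7,0],"angular":[0,0,0],"claw":1},{"slide":[-0.4,-3.7,0],"angular":[0,0,0],"claw":1},{"slide":[-0.4,-3.7,0],"angular":[0,0,0],"claw":1},{"slide":[-0.4,-3.7,0],"angular":[0,0,0],"claw":1},{"slide":[-0.4,-3.7,0],"angular":[0,0,0],"claw":1},{"slide":[-0.4,-3.7,0],"angular":[0,0,0],"claw":1},{"slide":[-0.4,-3.7,0],"angular":[0,0,0],"claw":1},{"slide":[-0.4,-3.7,0],"angular":[0,0,0],"claw":1},{"slide":[0,-3.7,0],"angular":[0,0,0],"claw":1},{"slide":[0,0,0],"angular":[0,0,0],"claw":1}]'
python3 -m creep '[{"slide":[0,0,0],"angular":[0,0,0],"claw":1},{"slide":[0,0,0],"angular":[0,0,0],"claw":1}]'
python3 snap.py w_cam
python3 -m creep '[{"slide":[0,-3.8,0],"angular":[0,0,0],"claw":1},{"slide":[0,-3.8,0],"angular":[0,0,0],"claw":1},{"slide":[0,-3.8,0],"angular":[0,0,0],"claw":1},{"slide":[0,-3.8,0],"angular":[0,0,0],"claw":1},{"slide":[0,-3.8,0],"angular":[0,0,0],"claw":1},{"slide":[0,0,0],"angular":[0,0,0],"claw":1},{"slide":[0,0,0],"angular":[0,0,0],"claw":1},{"slide":[0,0,0],"angular":[0,0,0],"claw":1}]'
python3 snap.py w_st
python3 - <<'E'
import cv2,numpy as np
o=np.zeros((600,800,3),np.uint8)
for i,n in enumerate(["w_tray","w_cam","w_st"]):
    o[(i//2)*300:(i//2)*300+300,(i%2)*400:(i%2)*400+400]=cv2.resize(cv2.imread(f"pics/{n}.png"),(400,300),interpolation=cv2.INTER_AREA)
cv2.imwrite("pics/three.png",o)
E
```

```text
t: 2.53
tcp_pos: [0.5237, -0.0805, 0.3015]
tool_rot: [0.002, 1.0, -0.002, 0.001]
force: [0.2, 1.2, 0.4]
finger_gap: 1.001
gripper_force: 0.0
t: 2.7
tcp_pos: [0.5223, -0.0743, 0.3012]
tool_rot: [-0.001, 1.0, 0.001, -0.0]
force: [-0.2, -0.4, -0.3]
finger_gap: 1.0
gripper_force: 0.0
[[-1.     -0.0015 -0.0005  0.5223]
 [-0.0015  1.      0.001  -0.0743]
 [ 0.0005  0.001  -1.      0.3012]
 [ 0.      0.      0.      1.    ]]
t: 3.42
tcp_pos: [0.5228, -0.2636, 0.301]
tool_rot: [-0.001, 1.0, 0.001, -0.0]
force: [-0.1, -0.0, -0.2]
finger_gap: 0.999
gripper_force: 0.0
[[-1.     -0.0021 -0.0008  0.5228]
 [-0.0021  1.      0.0016 -0.2636]
 [ 0.0008  0.0016 -1.      0.301 ]
 [ 0.      0.      0.      1.    ]]
```

View pics/three.png

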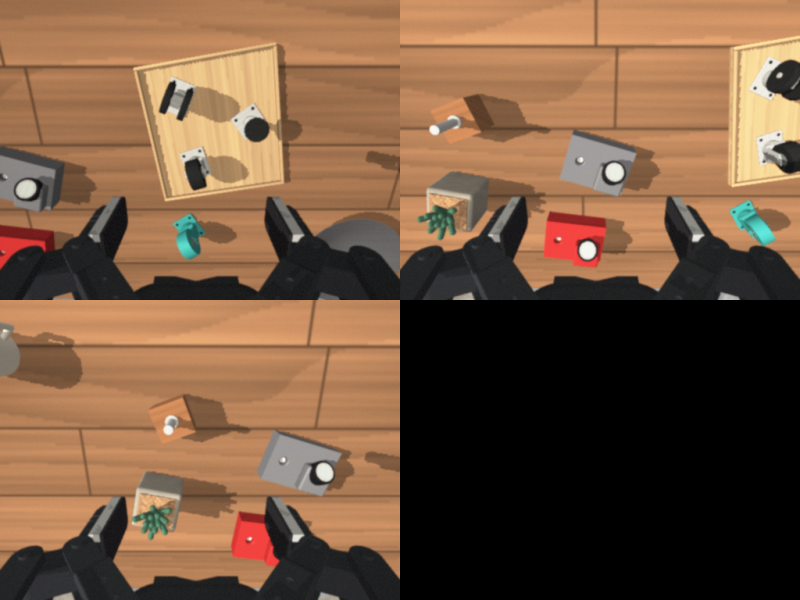

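The tray view shows the caster near (195,170), with its axle roughly horizontal. The camera view shows the grey camera with its button near (600,163) and its lens near (613,173). The stand view shows the stylus near (170,425). All are coordinates in the montage. Next I'll measure the blobs.

```bash
cat > blobs.py <<'E'
from h import *
def white(im,box,vmin,smax=60,amin=6):
    h=cv2.cvtColor(im,cv2.COLOR_BGR2HSV); m=((h[...,2]>vmin)&(h[...,1]<smax)).astype(np.uint8)
    k=np.zeros_like(m); x0,y0,x1,y1=box; k[y0:y1,x0:x1]=m[y0:y1,x0:x1]
    n,l,s,c=cv2.connectedComponentsWithStats(k)
    return [(s[i,4],s[i,:4].tolist(),c[i].round(2)) for i in range(1,n) if s[i,4]>=amin]
E
python3 - <<'E'
from blobs import *
for n,b in [("w_cam",(205,160,310,255)),("w_st",(325,160,445,250)),("w_st",(190,120,250,190)),("w_cam",(20,110,130,190))]:
    print(n)
    for q in white(cv2.imread(f"pics/{n}.png"),b,170): print(q)
for n,b in [("top0",(250,165,308,220)),("side0",(240,180,300,260))]:
    print(n)
    for q in white(cv2.imread(f"pics/{n}.png"),b,165): print(q)
# grey base
for n,b in [("w_cam",(205,160,315,255)),("w_st",(325,160,445,250))]:
    im=cv2.imread(f"pics/{n}.png"); h=cv2.cvtColor(im,cv2.COLOR_BGR2HSV)
    x0,y0,x1,y1=b; m=(h[y0:y1,x0:x1,1]<45)&(h[y0:y1,x0:x1,2]>95); m=m.astype(np.uint8)
    c=max(cv2.findContours(m,0,2)[0],key=cv2.contourArea); ap=cv2.approxPolyDP(c,3,True)[:,0]+[x0,y0]; print(n,ap.tolist(),[im[p[1],p[0]].tolist() for p in ap])
E
```

```text
w_cam
(np.int32(47), [227, 201, 8, 7], array([230.68, 203.96]))
(np.int32(7), [234, 207, 3, 5], array([235.14, 209.14]))
(np.int32(423), [263, 209, 23, 23], array([274.28, 219.91]))
(np.int32(50), [248, 215, 10, 27], array([252.68, 228.5 ]))
w_st
(np.int32(40), [358, 201, 8, 7], array([361.78, 204.15]))
(np.int32(9), [367, 206, 3, 5], array([368.11, 208.22]))
(np.int32(389), [405, 209, 21, 23], array([415.11, 219.96]))
(np.int32(86), [382, 214, 15, 28], array([389.55, 227.73]))
w_st
(np.int32(222), [209, 148, 18, 25], array([216.05, 159.81]))
w_cam
(np.int32(65), [61, 148, 15, 8], array([ 68.05, 150.72]))
(np.int32(132), [37, 160, 14, 13], array([ 43.62, 166.07]))
(np.int32(23), [68, 161, 8, 4], array([ 71.91, 162.39]))
top0
(np.int32(81), [263, 187, 11, 9], array([267.67, 191.09]))
(np.int32(6), [288, 196, 3, 3], array([289.17, 196.83]))
side0
(np.int32(42), [261, 196, 8, 8], array([264.4 , 199.67]))
(np.int32(9), [270, 209, 8, 2], array([273.67, 209.22]))
w_cam [[221, 171], [205, 228], [281, 249], [302, 196]] [[92, 100, 111], [146, 155, 169], [120, 126, 135], [112, 120, 134]]
w_st [[351, 167], [329, 219], [334, 228], [413, 249], [420, 235], [401, 236], [395, 228], [398, 213], [394, 210], [415, 204], [427, 213], [436, 196]] [[117, 124, 132], [123, 131, 145], [136, 146, 162], [113, 120, 133], [87, 92, 98], [127, 128, 133], [142, 144, 145], [106, 107, 111], [97, 100, 101], [122, 123, 126], [95, 99, 106], [125, 131, 141]]
```

Run:
```python
from blobs import *
a=cv2.imread("pics/w_cam.png")[160:260,200:310]; b=cv2.imread("pics/w_st.png")[120:190,180:260]; c=cv2.imread("pics/w_tray.png")[180:250,220:290]
o=np.zeros((600,800,3),np.uint8); o[:364,:400]=cv2.resize(a,(400,364),interpolation=cv2.INTER_CUBIC); o[:350,400:]=cv2.resize(b,(400,350),interpolation=cv2.INTER_CUBIC); o[350:,550:]=cv2.resize(c,(250,250),interpolation=cv2.INTER_CUBIC)
cv2.imwrite("pics/crop2.png",o)
T=np.load("pics/w_cam.npy");S=np.load("pics/w_st.npy"); A=cam("wrist",T);B=cam("wrist",S)
print("glass tri",tri([ray(A,274.3,219.9),ray(B,415.1,219.96)]), onz(A,274.3,219.9,.062),onz(B,415.1,219.96,.062))
print("glass side/top", tri([ray(cam("top"),267.67,191.09),ray(cam("side"),264.4,199.67)]))
print("btn",onz(A,230.7,204,.026),onz(B,361.8,204.15,.026))
for u,v in [[221, 171], [205, 228], [281, 249], [302, 196]]: print(onz(A,u,v,.034))
```

```text
glass tri [ 0.6128 -0.0429  0.0623] [ 0.6128 -0.0428  0.062 ] [ 0.6131 -0.0427  0.062 ]
glass side/top [ 0.612  -0.0423  0.0621]
btn [ 0.6042 -0.1034  0.026 ] [ 0.6046 -0.1031  0.026 ]
[ 0.5526 -0.1151  0.034 ]
[ 0.6386 -0.141   0.034 ]
[ 0.6733 -0.0292  0.034 ]
[ 0.5889 -0.0025  0.034 ]
```

View pics/crop2.png

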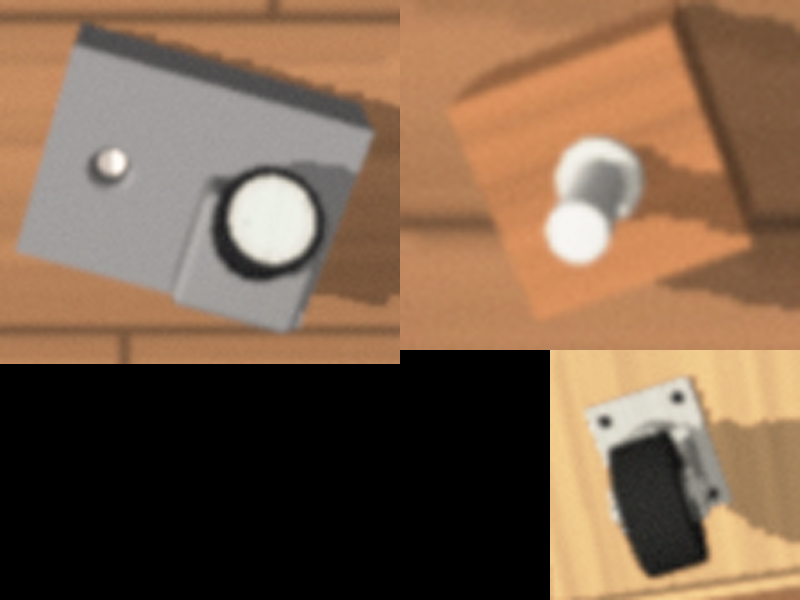

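Run:
```python
from blobs import *
S=np.load("pics/w_st.npy"); B=cam("wrist",S)
print(onz(B,215.4,166.6,.111),onz(B,219.6,156,.061), pose()[:3,3])
A=cam("wrist",np.load("pics/w_cam.npy")); 
print("front edge",onz(A,302.3,195.7,.034)-onz(A,220.6,172.4,.034))
C=cam("wrist",np.load("pics/w_tray.npy")); P=[onz(C,u,v,.01) for u,v in [(230.4,196.8),(259.2,187.6),(269.8,222)]]
print(P,P[1]-P[0],P[2]-P[1],(P[0]+P[2])/2)
```

```text
[ 0.5263 -0.3028  0.111 ] [ 0.5259 -0.3028  0.061 ] [ 0.5227 -0.2633  0.3011]
front edge [0.0339 0.1136 0.    ]
[array([0.5665, 0.2267, 0.01  ]), array([0.5521, 0.2694, 0.01  ]), array([0.6077, 0.286 , 0.01  ])] [-0.0144  0.0427  0.    ] [0.0556 0.0167 0.    ] [0.5871 0.2564 0.01  ]
```

```bash
python3 -m creep '[{"slide":[-0.35,-3.95,0],"angular":[0,0,0],"claw":1},{"slide":[0,0,4],"angular":[0,0,0],"claw":1},{"slide":[0,0,4],"angular":[0,0,0],"claw":1},{"slide":[0,0,4],"angular":[0,0,0],"claw":1},{"slide":[0,0,4],"angular":[0,0,0],"claw":1},{"slide":[0,0,3],"angular":[0,0,0],"claw":1},{"slide":[0,0,2],"angular":[0,0,0],"claw":1},{"slide":[0,0,1.9],"angular":[0,0,0],"claw":1},{"slide":[0,0,0],"angular":[0,0,0],"claw":1},{"slide":[0,0,0],"angular":[0,0,0],"claw":1}]' 60
python3 -m creep '[{"slide":[0,0,0],"angular":[0,0,0],"claw":-0.3},{"slide":[0,0,0],"angular":[0,0,0],"claw":-0.7},{"slide":[0,0,0],"angular":[0,0,0],"claw":-1},{"slide":[0,0,0],"angular":[0,0,0],"claw":-1},{"slide":[0,0,0],"angular":[0,0,0],"claw":-1},{"slide":[0,0,0],"angular":[0,0,0],"claw":-1},{"slide":[0,0,0],"angular":[0,0,0],"claw":-1},{"slide":[0,0,0],"angular":[0,0,0],"claw":-1}]' 60
```

```text
t: 4.3
tcp_pos: [0.5261, -0.303, 0.0719]
tool_rot: [-0.001, 1.0, 0.001, -0.001]
force: [-1.4, -0.5, 0.4]
finger_gap: 1.002
gripper_force: 0.0
t: 4.97
tcp_pos: [0.5262, -0.3055, 0.0727]
tool_rot: [0.0, 1.0, -0.0, 0.0]
force: [-0.2, 0.7, 3.1]
finger_gap: 0.151
gripper_force: 58.3
```

```bash
python3 -m creep '[{"slide":[0,0,-2],"angular":[0,0,0],"claw":-1},{"slide":[0,0,-4],"angular":[0,0,0],"claw":-1},{"slide":[0,0,-4],"angular":[0,0,0],"claw":-1},{"slide":[0,0,-2],"angular":[0,0,0],"claw":-1},{"slide":[0,0,0],"angular":[0,0,0],"claw":-1},{"slide":[0,0,0],"angular":[0,0,0],"claw":-1}]'
python3 -m creep '[{"slide":[-1.3,3.3,0],"angular":[0,0,0],"claw":-1},{"slide":[-1.3,3.3,0],"angular":[0,0,0],"claw":-1},{"slide":[-1.3,3.3,0],"angular":[0,0,0],"claw":-1},{"slide":[-1.3,3.3,0],"angular":[0,0,0],"claw":-1},{"slide":[-1.3,3.3,0],"angular":[0,0,0],"claw":-1},{"slide":[-1.3,3.3,0],"angular":[0,0,0],"claw":-1},{"slide":[0,0,0],"angular":[0,0,0],"claw":-1},{"slide":[0,0,0],"angular":[0,0,0],"claw":-1},{"slide":[0,0,0],"angular":[0,0,0],"claw":-1}]'
python3 snap.py w_btn
python3 - <<'E'
from h import *
cv2.imwrite("pics/s_btn.png",viewer.snapshot("side")); cv2.imwrite("pics/t_btn.png",viewer.snapshot("top"))
o=np.zeros((400,800,3),np.uint8)
T=pose();tip=T[:3,3]-[0,0,.067]
for i,n in enumerate(("side","top")):
    u,v=proj(cam(n),tip).astype(int); c=cv2.imread(f"pics/{n[0]}_btn.png")[v-50:v+50,u-50:u+50]; print(n,u,v); o[:,i*400:i*400+400]=cv2.resize(c,(400,400),interpolation=cv2.INTER_CUBIC)
cv2.imwrite("pics/crop3.png",o)
E
```

```text
t: 5.47
tcp_pos: [0.5265, -0.3058, 0.1936]
tool_rot: [-0.0, 1.0, -0.001, 0.001]
force: [0.3, -0.1, -1.4]
finger_gap: 0.144
gripper_force: 58.5
t: 6.22
tcp_pos: [0.6029, -0.1071, 0.1904]
tool_rot: [-0.001, 1.0, 0.0, -0.002]
force: [0.1, 0.2, -0.3]
finger_gap: 0.149
gripper_force: 58.6
[[-1.     -0.001  -0.0037  0.6029]
 [-0.001   1.      0.0007 -0.1071]
 [ 0.0037  0.0007 -1.      0.1904]
 [ 0.      0.      0.      1.    ]]
side 265 202
top 298 189
```

View pics/crop3.png

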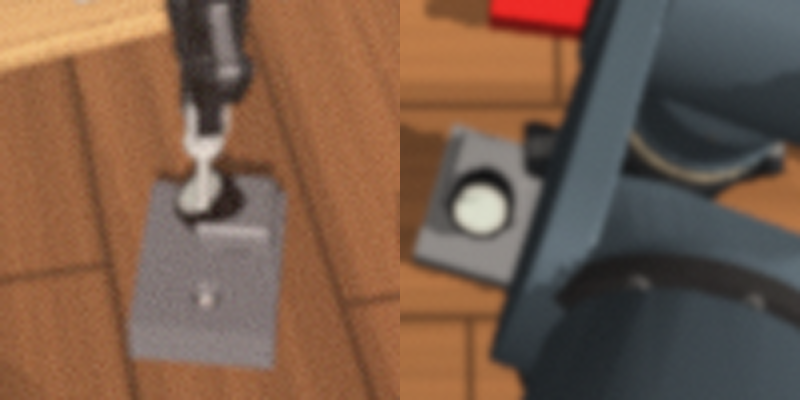

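```bash
python3 -m creep '[{"slide":[-0.15,0.35,3],"angular":[0,0,0],"claw":-1},{"slide":[0,0,3],"angular":[0,0,0],"claw":-1},{"slide":[0,0,1.5],"angular":[0,0,0],"claw":-1},{"slide":[0,0,0],"angular":[0,0,0],"claw":-1},{"slide":[0,0,0],"angular":[0,0,0],"claw":-1},{"slide":[0,0,0],"angular":[0,0,0],"claw":-1}]'
python3 snap.py w_btn2
python3 - <<'E'
from h import *
cv2.imwrite("pics/s_btn2.png",viewer.snapshot("side"))
T=pose();tip=T[:3,3]+T[:3,2]*.067; W=cam("wrist",T)
print("tip",tip,"side",proj(cam("side"),tip),"wrist",proj(W,tip), "btn wrist",proj(W,[.6043,-.1035,.026]),"side",proj(cam("side"),[.6043,-.1035,.034]))
u,v=proj(cam("side"),tip).astype(int); a=cv2.imread("pics/s_btn2.png")[v-30:v+30,u-30:u+30]; print(u-30,v-30)
u,v=proj(W,tip).astype(int); b=cv2.imread("pics/w_btn2.png")[v-50:v+50,u-50:u+50]; print(u-50,v-50)
cv2.imwrite("pics/crop4.png",np.hstack([cv2.resize(i,(400,400),interpolation=cv2.INTER_CUBIC) for i in (a,b)]))
E
```

```text
t: 6.87
tcp_pos: [0.6063, -0.105, 0.1184]
tool_rot: [0.001, 1.0, -0.0, 0.001]
force: [0.3, 0.7, 0.3]
finger_gap: 0.144
gripper_force: 58.6
[[-1.      0.001   0.002   0.6063]
 [ 0.001   1.     -0.0008 -0.105 ]
 [-0.002  -0.0008 -1.      0.1184]
 [ 0.      0.      0.      1.    ]]
tip [ 0.6069 -0.1048  0.052 ] side [267.0112 221.1597] wrist [251.6724 205.5631] btn wrist [253.1904 190.233 ] side [265.8849 225.5063]
237 191
201 155
```

View pics/crop4.png

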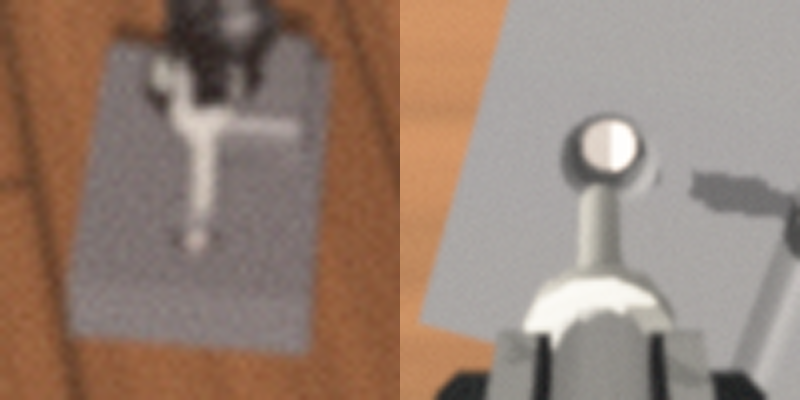

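```bash
python3 -m creep '[{"slide":[0.25,0.2,0],"angular":[0,0,0],"claw":-1},{"slide":[0,0,0],"angular":[0,0,0],"claw":-1},{"slide":[0,0,1],"angular":[0,0,0],"claw":-1},{"slide":[0,0,0],"angular":[0,0,0],"claw":-1},{"slide":[0,0,0],"angular":[0,0,0],"claw":-1}]'
python3 snap.py w_btn3
python3 -m creep '[{"slide":[0,0,0.7],"angular":[0,0,0],"claw":-1},{"slide":[0,0,0.5],"angular":[0,0,0],"claw":-1},{"slide":[0,0,0],"angular":[0,0,0],"claw":-1},{"slide":[0,0,0],"angular":[0,0,0],"claw":-1},{"slide":[0,0,0],"angular":[0,0,0],"claw":-1}]'
```

```text
t: 7.38
tcp_pos: [0.6024, -0.1015, 0.1066]
tool_rot: [-0.0, 1.0, 0.0, -0.001]
force: [0.5, 0.3, -0.8]
finger_gap: 0.147
gripper_force: 58.6
[[-1.     -0.0004 -0.0017  0.6024]
 [-0.0004  1.      0.0006 -0.1015]
 [ 0.0017  0.0006 -1.      0.1066]
 [ 0.      0.      0.      1.    ]]
t: 7.85
tcp_pos: [0.603, -0.1018, 0.0951]
tool_rot: [-0.0, 1.0, 0.0, -0.0]
force: [-1.1, -0.8, -0.4]
finger_gap: 0.147
gripper_force: 58.6
```

```bash
python3 -m creep '[{"slide":[-0.05,-0.12,0.3],"angular":[0,0,0],"claw":-1},{"slide":[0,0,0],"angular":[0,0,0],"claw":-1},{"slide":[0,0,0],"angular":[0,0,0],"claw":-1}]'
python3 -m creep '[{"slide":[0,0,0.3],"angular":[0,0,0],"claw":-1},{"slide":[0,0,0],"angular":[0,0,0],"claw":-1},{"slide":[0,0,0],"angular":[0,0,0],"claw":-1}]'
```

```text
t: 8.1
tcp_pos: [0.6039, -0.103, 0.0926]
tool_rot: [-0.0, 1.0, 0.0, 0.0]
force: [-0.1, -0.1, 1.3]
finger_gap: 0.147
gripper_force: 58.9
t: 8.35
tcp_pos: [0.6039, -0.103, 0.0898]
tool_rot: [-0.0, 1.0, -0.0, 0.0]
force: [0.1, 0.6, 4.7]
finger_gap: 0.145
gripper_force: 59.1
```

Contact is as expected: the force rises to 4.7 N. I'll press on a little to reach the stop.

```bash
python3 -m creep '[{"slide":[0,0,0.2],"angular":[0,0,0],"claw":-1},{"slide":[0,0,0],"angular":[0,0,0],"claw":-1},{"slide":[0,0,0],"angular":[0,0,0],"claw":-1}]'
python3 -m creep '[{"slide":[0,0,0.2],"angular":[0,0,0],"claw":-1},{"slide":[0,0,0],"angular":[0,0,0],"claw":-1},{"slide":[0,0,0],"angular":[0,0,0],"claw":-1},{"slide":[0,0,0],"angular":[0,0,0],"claw":-1}]'
```

```text
t: 8.6
tcp_pos: [0.6043, -0.1031, 0.0893]
tool_rot: [-0.0, 1.0, -0.0, 0.001]
force: [-1.3, 1.8, 12.9]
finger_gap: 0.148
gripper_force: 60.3
t: 8.93
tcp_pos: [0.6046, -0.1031, 0.089]
tool_rot: [-0.0, 1.0, -0.0, 0.002]
force: [-3.7, 2.3, 21.8]
finger_gap: 0.144
gripper_force: 61.2
```

```bash
python3 -m creep '[{"slide":[0,0,-2.4],"angular":[0,0,0],"claw":-1},{"slide":[0,0,-4],"angular":[0,0,0],"claw":-1},{"slide":[0,0,-4],"angular":[0,0,0],"claw":-1},{"slide":[1.3,-3.3,0],"angular":[0,0,0],"claw":-1},{"slide":[1.3,-3.3,0],"angular":[0,0,0],"claw":-1},{"slide":[1.3,-3.3,0],"angular":[0,0,0],"claw":-1},{"slide":[1.3,-3.3,0],"angular":[0,0,0],"claw":-1},{"slide":[1.3,-3.3,0],"angular":[0,0,0],"claw":-1},{"slide":[1.3,-3.3,0],"angular":[0,0,0],"claw":-1},{"slide":[0,0,0],"angular":[0,0,0],"claw":-1}]'
python3 -m creep '[{"slide":[0,0,0],"angular":[0,0,0],"claw":-1},{"slide":[0,0,0],"angular":[0,0,0],"claw":-1},{"slide":[0,0,0],"angular":[0,0,0],"claw":-1}]'
python3 snap.py w_ret
python3 - <<'E'
from h import *
B=cam("wrist",np.load("pics/w_st.npy"))
print(np.mean([onz(B,u,v,.055) for u,v in [(235,124),(250,168.6),(208,183.6),(190,140)]],0))
T=np.load("pics/w_ret.npy"); W=cam("wrist",T); print(proj(W,T[:3,3]+T[:3,2]*.067),proj(W,[.5262,-.303,.055]))
E
```

```text
t: 9.77
tcp_pos: [0.5235, -0.3078, 0.1889]
tool_rot: [0.003, 1.0, -0.002, -0.0]
force: [0.5, 0.2, 0.3]
finger_gap: 0.146
gripper_force: 58.7
t: 10.02
tcp_pos: [0.5256, -0.2997, 0.1889]
tool_rot: [-0.001, 1.0, 0.0, -0.0]
force: [0.1, -0.4, -0.9]
finger_gap: 0.146
gripper_force: 58.7
[[-1.     -0.0013 -0.0008  0.5256]
 [-0.0013  1.      0.001  -0.2997]
 [ 0.0008  0.001  -1.      0.1889]
 [ 0.      0.      0.      1.    ]]
[ 0.5255 -0.3019  0.055 ]
[251.6721 205.5626] [247.7607 179.1516]
```

```bash
python3 -m creep '[{"slide":[0,-0.25,3],"angular":[0,0,0],"claw":-1},{"slide":[0,0,2.5],"angular":[0,0,0],"claw":-1},{"slide":[0,0,0],"angular":[0,0,0],"claw":-1},{"slide":[0,0,0],"angular":[0,0,0],"claw":-1},{"slide":[0,0,0],"angular":[0,0,0],"claw":-1},{"slide":[0,0,0],"angular":[0,0,0],"claw":-1}]'
python3 snap.py w_ret2
python3 - <<'E'
import cv2
from h import *
T=np.load("pics/w_ret2.npy"); W=cam("wrist",T); print(proj(W,T[:3,3]+T[:3,2]*.067),proj(W,[.5262,-.3025,.055]))
cv2.imwrite("pics/crop5.png",cv2.resize(cv2.imread("pics/w_ret2.png")[145:265,190:310],(600,600),interpolation=cv2.INTER_CUBIC))
E
```

```text
t: 10.57
tcp_pos: [0.5268, -0.3038, 0.136]
tool_rot: [-0.001, 1.0, -0.001, 0.001]
force: [0.1, 0.5, -0.4]
finger_gap: 0.145
gripper_force: 58.7
[[-1.     -0.0012  0.0025  0.5268]
 [-0.0012  1.     -0.0021 -0.3038]
 [-0.0025 -0.0021 -1.      0.136 ]
 [ 0.      0.      0.      1.    ]]
[251.6716 205.5646] [253.5208 197.6763]
```

View pics/crop5.png

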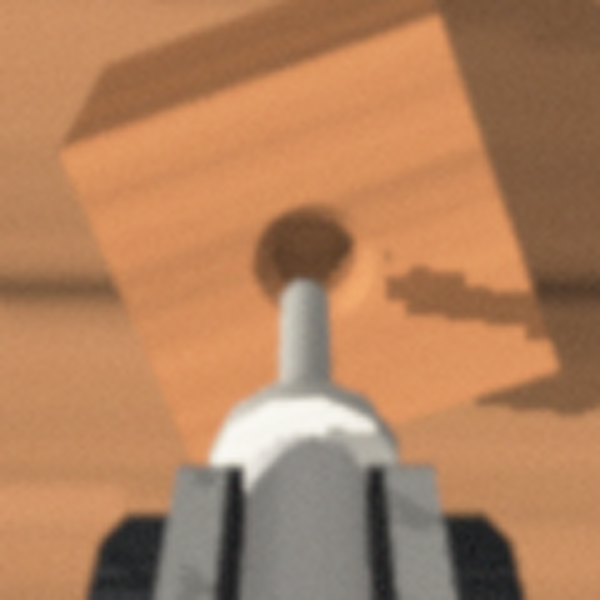

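```bash
python3 -m creep '[{"slide":[0,0.1,1],"angular":[0,0,0],"claw":-1},{"slide":[0,0,1],"angular":[0,0,0],"claw":-1},{"slide":[0,0,1],"angular":[0,0,0],"claw":-1},{"slide":[0,0,0],"angular":[0,0,0],"claw":-1},{"slide":[0,0,0],"angular":[0,0,0],"claw":-1}]'
python3 -m creep '[{"slide":[0,0,1],"angular":[0,0,0],"claw":-1},{"slide":[0,0,1],"angular":[0,0,0],"claw":-1},{"slide":[0,0,0.9],"angular":[0,0,0],"claw":-1},{"slide":[0,0,0],"angular":[0,0,0],"claw":-1},{"slide":[0,0,0],"angular":[0,0,0],"claw":-1},{"slide":[0,0,0],"angular":[0,0,0],"claw":-1}]'
```

```text
t: 11.03
tcp_pos: [0.5248, -0.302, 0.103]
tool_rot: [-0.0, 1.0, 0.001, -0.001]
force: [-0.3, -0.2, -0.2]
finger_gap: 0.146
gripper_force: 58.7
t: 11.53
tcp_pos: [0.5255, -0.3024, 0.0751]
tool_rot: [-0.0, 1.0, 0.0, -0.0]
force: [-0.1, -0.3, -1.7]
finger_gap: 0.147
gripper_force: 59.0
```

```bash
python3 -m creep '[{"slide":[0,0,0.2],"angular":[0,0,0],"claw":-1},{"slide":[0,0,0],"angular":[0,0,0],"claw":-1},{"slide":[0,0,0],"angular":[0,0,0],"claw":-0.6},{"slide":[0,0,0],"angular":[0,0,0],"claw":-0.2},{"slide":[0,0,0],"angular":[0,0,0],"claw":0.4},{"slide":[0,0,0],"angular":[0,0,0],"claw":0.4},{"slide":[0,0,0],"angular":[0,0,0],"claw":0.4},{"slide":[0,0,0],"angular":[0,0,0],"claw":0.4}]'
python3 -m creep '[{"slide":[0,0,-2],"angular":[0,0,0],"claw":0.4},{"slide":[0,0,-4],"angular":[0,0,0],"claw":0.4},{"slide":[0,0,-4],"angular":[0,0,0],"claw":0.4},{"slide":[0,0,-4],"angular":[0,0,0],"claw":0.6},{"slide":[0,0,-4],"angular":[0,0,0],"claw":1},{"slide":[0,0,-4],"angular":[0,0,0],"claw":1},{"slide":[0,4,0],"angular":[0,0,0],"claw":1},{"slide":[0,0,0],"angular":[0,0,0],"claw":1},{"slide":[0,0,0],"angular":[0,0,0],"claw":1},{"slide":[0,0,0],"angular":[0,0,0],"claw":1}]'
python3 snap.py w_after
python3 - <<'E'
from blobs import *
im=cv2.imread("pics/w_after.png"); W=cam("wrist",np.load("pics/w_after.npy"))
u,v=proj(W,[.526,-.3025,.08]).astype(int); b=(u-30,v-30,u+30,v+30); print(white(im,b,170), proj(W,[.526,-.3025,.111]),proj(W,[.526,-.3025,.061]))
a=im[v-40:v+40,u-40:u+40]
s=viewer.snapshot("side"); u,v=proj(cam("side"),[.526,-.3025,.06]).astype(int); c=s[v-40:v+40,u-40:u+40]
cv2.imwrite("pics/crop6.png",np.hstack([cv2.resize(i,(400,400),interpolation=cv2.INTER_CUBIC) for i in (a,c)]))
E
```

```text
t: 12.2
tcp_pos: [0.5256, -0.3025, 0.0734]
tool_rot: [-0.0, 1.0, -0.0, 0.0]
force: [-0.4, 1.0, 0.8]
finger_gap: 0.704
gripper_force: 0.0
t: 13.03
tcp_pos: [0.5254, -0.2623, 0.2932]
tool_rot: [-0.0, 1.0, -0.0, -0.0]
force: [0.3, -0.2, 0.2]
finger_gap: 0.999
gripper_force: 0.0
[[-1.     -0.0009 -0.0004  0.5254]
 [-0.0009  1.     -0.0002 -0.2623]
 [ 0.0004 -0.0002 -1.      0.2932]
 [ 0.      0.      0.      1.    ]]
[(np.int32(236), [207, 146, 19, 26], array([214.49, 158.51]))] [213.9197 165.8513] [218.4525 155.4421]
```

View pics/crop6.png

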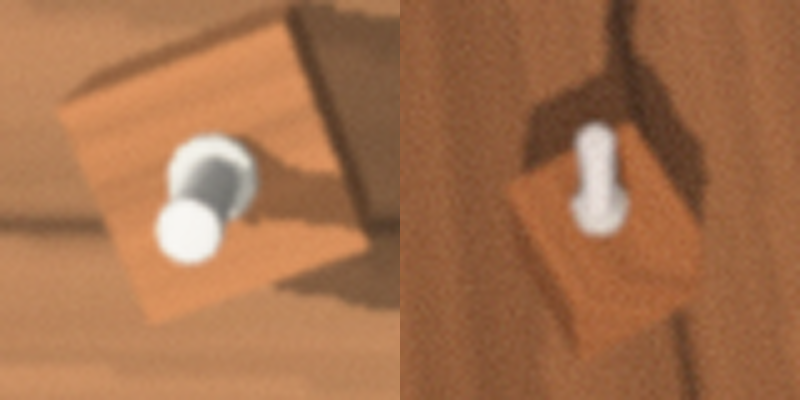

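The stylus is upright in its stand again, collar seated. On to the caster.

```bash
python3 -m creep '[{"slide":[-0.2,4,0],"angular":[0,0,0],"claw":1},{"slide":[-0.2,4,0],"angular":[0,0,0],"claw":1},{"slide":[-0.2,4,0],"angular":[0,0,0],"claw":1},{"slide":[-0.2,4,0],"angular":[0,0,0],"claw":1},{"slide":[-0.2,4,0],"angular":[0,0,0],"claw":1},{"slide":[-0.2,4,0],"angular":[0,0,0],"claw":1},{"slide":[-0.2,4,0],"angular":[0,0,0],"claw":1},{"slide":[-0.2,4,0],"angular":[0,0,0],"claw":1},{"slide":[-0.2,4,0],"angular":[0,0,0],"claw":1},{"slide":[-0.2,4,0],"angular":[0,0,0],"claw":1}]'
python3 -m creep '[{"slide":[0,4,0],"angular":[0,0,-0.1],"claw":1},{"slide":[0,4,0],"angular":[0,0,-0.1],"claw":1},{"slide":[0,4,0],"angular":[0,0,-0.1],"claw":1},{"slide":[0,0,0],"angular":[0,0,0],"claw":1},{"slide":[0,0,0],"angular":[0,0,0],"claw":1},{"slide":[0,0,0],"angular":[0,0,0],"claw":1},{"slide":[0,0,0],"angular":[0,0,0],"claw":1}]'
python3 snap.py w_cas
python3 - <<'E'
from blobs import *
im=cv2.imread("pics/w_cas.png"); W=cam("wrist",np.load("pics/w_cas.npy"))
print([proj(W,p) for p in ([.587,.2564,.056],[.587,.2564,.01])])
h=cv2.cvtColor(im,cv2.COLOR_BGR2HSV); u,v=proj(W,[.587,.2564,.03]).astype(int); x0,y0=u-50,max(v-50,0)
sub=h[y0:v+50,x0:u+50]
m=(sub[...,2]<60).astype(np.uint8)
n,l,s,c=cv2.connectedComponentsWithStats(m)
for i in range(1,n):
    if s[i,4]>30:
        ct=cv2.findContours((l==i).astype(np.uint8),0,2)[0][0]; r=cv2.minAreaRect(ct); print("dark",s[i],c[i]+[x0,y0],r[0][0]+x0,r[0][1]+y0,r[1:])
m=((sub[...,1]<60)&(sub[...,2]>130)).astype(np.uint8)
ct=max(cv2.findContours(m,0,2)[0],key=cv2.contourArea); print("plate",cv2.contourArea(ct),(cv2.approxPolyDP(ct,2.5,True)[:,0]+[x0,y0]).tolist())
cv2.imwrite("pics/cas_raw.png",im[y0:v+50,x0:u+50])
E
```

```text
t: 13.97
tcp_pos: [0.5457, 0.1387, 0.2925]
tool_rot: [0.0, 1.0, -0.0, -0.001]
force: [0.3, -0.1, 0.2]
finger_gap: 0.999
gripper_force: 0.0
t: 14.55
tcp_pos: [0.5341, 0.255, 0.2928]
tool_rot: [-0.148, 0.989, -0.0, -0.0]
force: [-0.5, 0.8, 0.4]
finger_gap: 0.999
gripper_force: 0.0
[[-0.956  -0.2934 -0.0008  0.5341]
 [-0.2934  0.956  -0.0008  0.255 ]
 [ 0.001  -0.0006 -1.      0.2928]
 [ 0.      0.      0.      1.    ]]
[array([240.3429, 193.0729]), array([241.3597, 182.2431])]
dark [ 40  38  19  39 683] [239.6047 192.9048] 239.0 193.0 ((38.0, 18.0), 90.0)
plate 546.0 [[225, 163], [227, 201], [229, 175], [241, 171], [253, 179], [251, 200], [257, 200], [256, 163]]
```

Run:
```python
from h import *
T=np.load("pics/w_cas.npy"); W=cam("wrist",T)
for v in (162.5,163): 
    e=onz(W,240.9,v,.01); c=e-T[:3,0]*.03; c[2]=.01; print(c,proj(W,c+[0,0,.046]))
    d=c-pose()[:3,3]; print(T[:3,:3].T@d*100)
print((onz(W,256.5,163,.01)-onz(W,225,163,.01)), np.linalg.norm(onz(W,256.5,163,.01)-onz(W,224.5,163,.01)))
```

```text
[0.588  0.2563 0.01  ] [240.0843 193.7341]
[-5.2206 -1.4121 28.2901]
[0.5887 0.2565 0.01  ] [240.0847 194.2575]
[-5.2927 -1.4129 28.29  ]
[-0.013   0.0423  0.    ] 0.04494529210322527
```

```bash
python3 -m creep '[{"slide":[-2.6,-0.72,0],"angular":[0,0,0],"claw":1},{"slide":[-2.6,-0.72,0],"angular":[0,0,0],"claw":1},{"slide":[0,0,4],"angular":[0,0,0],"claw":1},{"slide":[0,0,4],"angular":[0,0,0],"claw":1},{"slide":[0,0,4],"angular":[0,0,0],"claw":1},{"slide":[0,0,4],"angular":[0,0,0],"claw":1},{"slide":[0,0,3],"angular":[0,0,0],"claw":1},{"slide":[0,0,0],"angular":[0,0,0],"claw":1},{"slide":[0,0,0],"angular":[0,0,0],"claw":1},{"slide":[0,0,0],"angular":[0,0,0],"claw":1}]'
python3 snap.py w_cas2
python3 - <<'E'
from h import *
T=np.load("pics/w_cas2.npy"); W=cam("wrist",T); im=cv2.imread("pics/w_cas2.png")
c=np.array([.588,.2563,.01]); print(T[:3,:3].T@(c-T[:3,3])*100, proj(W,c),proj(W,c+[0,0,.073]))
h=cv2.cvtColor(im,cv2.COLOR_BGR2HSV); u,v=proj(W,c+[0,0,.05]).astype(int); x0,y0=u-80,max(v-80,0); sub=h[y0:v+80,x0:u+80]
for v2 in range(v-40,v+20,10):
    r=h[v2,x0:u+80,2]<60; print(v2,(np.where(r)[0]+x0)[[0,-1]] if r.any() else None)
m=((sub[...,1]<60)&(sub[...,2]>130)).astype(np.uint8)
ct=max(cv2.findContours(m,0,2)[0],key=cv2.contourArea); print("plate",(cv2.approxPolyDP(ct,2.5,True)[:,0]+[x0,y0]).tolist())
E
```

```text
t: 15.43
tcp_pos: [0.5894, 0.2575, 0.1051]
tool_rot: [-0.149, 0.989, 0.0, 0.002]
force: [0.3, -0.7, 0.1]
finger_gap: 1.002
gripper_force: 0.0
[[-0.9558 -0.2942  0.0033  0.5894]
 [-0.2942  0.9558  0.0007  0.2575]
 [-0.0034 -0.0003 -1.      0.1051]
 [ 0.      0.      0.      1.    ]]
[ 0.2042 -0.0711  9.5132] [250.5951 190.3396] [250.5608 231.8259]
175 [233 266]
185 [231 268]
195 [230 269]
205 [230 269]
215 [231 270]
225 [231 269]
plate [[277, 152], [220, 155], [222, 212], [227, 227], [227, 193], [233, 172], [266, 171], [274, 183], [278, 201]]
```

```bash
python3 - <<'E'
from h import *
T=np.load("pics/w_cas2.npy"); W=cam("wrist",T)
c=onz(W,249,153,.01)-T[:3,0]*.03; print(T[:3,:3].T@(c-T[:3,3])*100)
E
python3 -m creep '[{"slide":[0,0,2],"angular":[0,0,0],"claw":1},{"slide":[0,0,2],"angular":[0,0,0],"claw":1},{"slide":[0,0,0.75],"angular":[0,0,0],"claw":1},{"slide":[0,0,0],"angular":[0,0,0],"claw":1},{"slide":[0,0,0],"angular":[0,0,0],"claw":0.3},{"slide":[0,0,0],"angular":[0,0,0],"claw":-0.2},{"slide":[0,0,0],"angular":[0,0,0],"claw":-1},{"slide":[0,0,0],"angular":[0,0,0],"claw":-1},{"slide":[0,0,0],"angular":[0,0,0],"claw":-1},{"slide":[0,0,0],"angular":[0,0,0],"claw":-1}]' 40
python3 -m creep '[{"slide":[0,0,0],"angular":[0,0,0],"claw":-1},{"slide":[0,0,0],"angular":[0,0,0],"claw":-1},{"slide":[0,0,0],"angular":[0,0,0],"claw":-1},{"slide":[0,0,0],"angular":[0,0,0],"claw":-1}]' 100
```

```text
[ 0.2761 -0.193   9.5027]
t: 16.32
tcp_pos: [0.5892, 0.2579, 0.0582]
tool_rot: [-0.15, 0.989, -0.0, 0.002]
force: [-1.0, -2.0, 8.1]
finger_gap: 0.27
gripper_force: 48.0
t: 16.65
tcp_pos: [0.5893, 0.2578, 0.0584]
tool_rot: [-0.15, 0.989, -0.0, 0.002]
force: [-0.0, -2.8, 9.0]
finger_gap: 0.264
gripper_force: 101.2
```

```bash
python3 -m creep '[{"slide":[0,0,-1],"angular":[0,0,0],"claw":-1},{"slide":[0,0,-3],"angular":[0,0,0],"claw":-1},{"slide":[0,0,-4],"angular":[0,0,0],"claw":-1},{"slide":[0,0,-4],"angular":[0,0,0],"claw":-1},{"slide":[0,0,-4],"angular":[0,0,0],"claw":-1},{"slide":[0,0,-4],"angular":[0,0,0],"claw":-1},{"slide":[0,0,0],"angular":[0,0,0],"claw":-1},{"slide":[0,0,0],"angular":[0,0,0],"claw":-1},{"slide":[0,0,0],"angular":[0,0,0],"claw":-1}]'
cat > goal.py <<'E'
from h import *
import sys
off=np.array([.0023,0,.0524]); psi=np.radians(-17.2); Rc=R.from_euler("z",psi).as_matrix()
L=np.array([.6128,-.0428,.0621]); zl=Rc@[-np.sin(.611),0,np.cos(.611)]; yl=Rc[:,1]
Rg=np.column_stack([np.cross(yl,-zl),yl,-zl]); P=L+.15*zl
if __name__=="__main__":
    T=pose(); tcp=P-Rg@off; rel=T[:3,:3].T@Rg
    print("goal tcp",tcp,"d_tool cm",T[:3,:3].T@(tcp-T[:3,3])*100,"rotvec",R.from_matrix(rel).as_rotvec(),"zyx",R.from_matrix(rel).as_euler("ZYX"))
    p=T[:3,3]+T[:3,:3]@off; cz=-T[:3,2]; d=(p-L); print("axial",d@zl,"lateral",np.linalg.norm(d-(d@zl)*zl),"tilt deg",np.degrees(np.arccos(cz@zl)),"axle z",T[2,1], manip.sense()["q"])
E
python3 goal.py
```

```text
t: 17.4
tcp_pos: [0.5861, 0.2579, 0.255]
tool_rot: [-0.15, 0.989, -0.0, -0.001]
force: [-0.6, 0.2, -3.5]
finger_gap: 0.261
gripper_force: 99.9
goal tcp [ 0.5037 -0.009   0.2292] d_tool cm [ 15.7618 -23.0606   2.615 ] rotvec [ 0.1829 -0.5949  0.5817] zyx [ 0.6013 -0.6133 -0.0015]
axial 0.18189094081130117 lateral 0.2783845203833719 tilt deg 35.137946692965706 axle z 0.00028243210432443906 [ 0.2402  0.5259  1.3635  0.0001  1.2548 -1.6309]
```

```bash
python3 -m creep '[{"slide":[2.25,-3.3,0],"angular":[0,0,0],"claw":-1},{"slide":[2.25,-3.3,0],"angular":[0,0,0],"claw":-1},{"slide":[2.25,-3.3,0],"angular":[0,0,0],"claw":-1},{"slide":[2.25,-3.3,0],"angular":[0,0,0],"claw":-1},{"slide":[2.25,-3.3,0],"angular":[0,0,0],"claw":-1},{"slide":[2.25,-3.3,0],"angular":[0,0,0],"claw":-1},{"slide":[2.25,-3.3,0],"angular":[0,0,0],"claw":-1},{"slide":[0,0,0],"angular":[0,0,0.12],"claw":-1},{"slide":[0,0,0],"angular":[0,0,0.12],"claw":-1},{"slide":[0,0,0],"angular":[0,0,0.12],"claw":-1}]'
python3 -m creep '[{"slide":[0,0,0],"angular":[0,0,0.12],"claw":-1},{"slide":[0,0,0],"angular":[0,0,0.12],"claw":-1},{"slide":[0,0,0],"angular":[0,-0.1,0],"claw":-1},{"slide":[0,0,0],"angular":[0,-0.1,0],"claw":-1},{"slide":[0,0,0],"angular":[0,-0.1,0],"claw":-1},{"slide":[0,0,0],"angular":[0,-0.1,0],"claw":-1},{"slide":[0,0,0],"angular":[0,-0.1,0],"claw":-1},{"slide":[0,0,0],"angular":[0,-0.1,0],"claw":-1},{"slide":[0,0,0],"angular":[0,0,0],"claw":-1},{"slide":[0,0,0],"angular":[0,0,0],"claw":-1}]'
python3 -m creep '[{"slide":[0,0,0],"angular":[0,0,0],"claw":-1},{"slide":[0,0,0],"angular":[0,0,0],"claw":-1}]'
python3 goal.py
```

```text
t: 18.23
tcp_pos: [0.5031, -0.0099, 0.2532]
tool_rot: [0.034, 0.999, 0.001, -0.003]
force: [-0.0, 0.3, -1.9]
finger_gap: 0.256
gripper_force: 100.5
t: 19.07
tcp_pos: [0.502, -0.0084, 0.2526]
tool_rot: [0.143, 0.946, -0.044, 0.287]
force: [0.0, 0.2, -1.8]
finger_gap: 0.263
gripper_force: 100.6
t: 19.23
tcp_pos: [0.5071, -0.0098, 0.2562]
tool_rot: [0.143, 0.945, -0.044, 0.292]
force: [0.3, -0.6, -1.5]
finger_gap: 0.255
gripper_force: 100.6
goal tcp [ 0.5037 -0.009   0.2292] d_tool cm [ 1.8096 -0.0286  2.0346] rotvec [-0.0001 -0.0108 -0.0002] zyx [-0.0002 -0.0108 -0.0001]
axial 0.1701768871985163 lateral 0.017749949142572004 tilt deg 0.6210789991014252 axle z -2.921278498407842e-07 [-0.2091  0.2048  2.1082 -0.2221  0.236  -1.2793]
```

Now the last correction, then a check of where the caster really sits in the images.

```bash
python3 -m creep '[{"slide":[0.9,0,1],"angular":[0,-0.01,0],"claw":-1},{"slide":[0.9,0,1],"angular":[0,0,0],"claw":-1},{"slide":[0,0,0],"angular":[0,0,0],"claw":-1},{"slide":[0,0,0],"angular":[0,0,0],"claw":-1},{"slide":[0,0,0],"angular":[0,0,0],"claw":-1},{"slide":[0,0,0],"angular":[0,0,0],"claw":-1}]'
python3 goal.py; python3 snap.py w_fin
python3 - <<'E'
from goal import *
T=pose(); W=cam("wrist",T)
im=cv2.imread("pics/w_fin.png"); s=viewer.snapshot("side"); cv2.imwrite("pics/s_fin.png",s)
S=cam("side"); o=[]
for img,C,(w,hh) in ((im,W,(90,90)),(s,S,(40,40))):
    c=T[:3,3]+T[:3,:3]@(off-[0,0,.02]); u,v=proj(C,c).astype(int); 
    u=min(max(u,w),511-w); v=min(max(v,hh),383-hh)
    print("crop origin",u-w,v-hh)
    for x in (-.03,.03):
        for y in (-.023,.023): print("plate corner",(proj(C,T[:3,3]+T[:3,:3]@(off+[x,y,0]))-[u-w,v-hh])*400/(2*w))
    o.append(cv2.resize(img[v-hh:v+hh,u-w:u+w],(400,400),interpolation=cv2.INTER_CUBIC))
cv2.imwrite("pics/crop7.png",np.hstack(o))
E
```

```text
t: 19.73
tcp_pos: [0.5033, -0.0085, 0.2302]
tool_rot: [0.143, 0.943, -0.045, 0.298]
force: [0.3, -0.3, -1.6]
finger_gap: 0.261
gripper_force: 100.6
goal tcp [ 0.5037 -0.009   0.2292] d_tool cm [ 0.018  -0.0387  0.1121] rotvec [ 0.0002  0.0014 -0.0001] zyx [-0.0001  0.0014  0.0002]
axial 0.15111786555339107 lateral 0.0004702775508969783 tilt deg 0.07994936725831478 axle z 0.00026043172014759974 [-0.2072  0.2602  2.1595 -0.4462  0.1235 -1.0512]
[[-0.7816  0.2957  0.5492  0.5033]
 [ 0.2421  0.9553 -0.1698 -0.0085]
 [-0.5748  0.0003 -0.8183  0.2302]
 [ 0.      0.      0.      1.    ]]
crop origin 162 133
plate corner [127.8735 258.8516]
plate corner [271.8169 258.7047]
plate corner [120.9156  77.1334]
plate corner [278.9511  76.9757]
crop origin 182 115
plate corner [269.504  239.1876]
plate corner [285.4054 174.3037]
plate corner [170.4817 287.0032]
plate corner [189.4233 222.4987]
```

View pics/crop7.png

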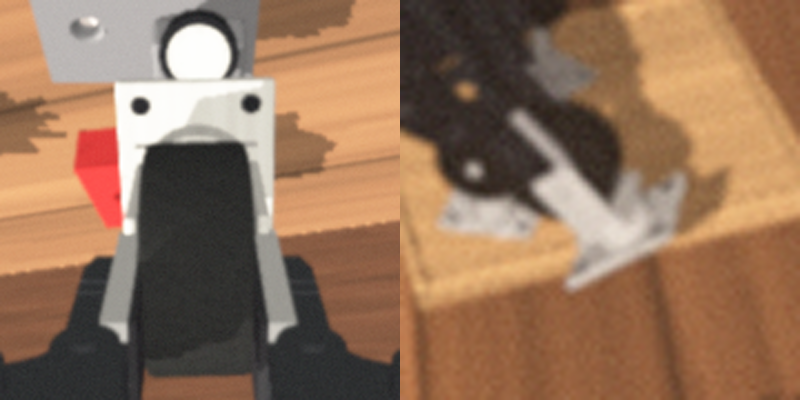

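The wrist crop shows the plate edge at crop row 80, square and centred under the glass. In the side crop, the plate corners at (170,287) and (285,174), measured within that panel, match the prediction to within a pixel or so. The hold is good to about 1 mm and 0.1°.

```bash
python3 -c "
from station import ticket; print(ticket.sign_off())"
```

```text
the job is handed in; nothing more can be done
None
```

The job is handed in: I pushed the pairing button in to its stop and put the stylus back in its stand. The arm is holding the single-wheel caster about 15 cm in front of the lens, centred, square and with its axle level; the sign-off gave no verdict.

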